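# Feel along a freshly turned leg on the lathe

### The arm

A 6-joint arm with a two-finger parallel gripper is mounted at the origin on the work surface. World frame = base frame: x ahead of the robot, y to its left, z up, the work surface at z = 0. Lengths are in mm, angles in rad, forces in N, time in s.
With the tool pointing down it reaches from about 325 to 925 mm from the base axis. Payload 3.1 kg.
Tool frame: the origin (TCP) lies between the finger pads, 19 mm behind the fingertips; this is the grasp point; z points along the fingers, y is the line along which they close (so a half turn about z gives the same grasp; the last joint's range is limited). The gripper opens to 85 mm and grips with 20 to 120 N. Pads are 22 mm wide; open, the fingers measure 114 mm over their backs; the gripper's body (76 mm by 85 mm) begins 54 mm behind the grasp point. The pads swing forward as they close: fully open they stand 13 mm farther back than shut.
Start: joints at [1.082, 0.217, 1.613, -0, 1.311, -0.112], TCP at [229.949, 581.174, 250] pointing down, gripper open.
Joint ranges: [-2.75, 2.75], [-0.78, 2.1], [0.31, 2.55], [-1.13, 4.27], [0.13, 2.63], [-2.58, 2.58]. Speed limits (rad/s): [2.79, 2.79, 3.14, 3.14, 3.14, 3.14].

### API

Orientations are given as [roll, pitch, yaw] about the fixed x, y, z axes, in that order (R = Rz(yaw) Ry(pitch) Rx(roll)).
In Python, from cell import monitor, vision, ctrl, nets gives the robot as it stands. The module is installed in compiled form; this text tells all that it offers.
- The arm moves only by the tool play_rows, never from a script. Its argument "steps" is one flat list of numbers, 7 for each row, row after row: the shift along the tool's x, y, z in mm, then the turn, a rotation vector about the tool's x, y, z in rad, then the closure in counts, from 0 (fully open) to 255 (shut). In form: [x, y, z, rx, ry, rz, grip, x, y, z, rx, ry, rz, grip, ...]. A call has 1 to 12 rows; each row is the pose to reach, as a shift and turn from the pose commanded when the call began, along the tool's axes at that moment; what a row does not reach only later rows make up. A row lasts 1/10 s, in which the tool goes at most 50 mm and 8.59 degrees, less where a joint would pass 70% of its speed; a pose out of reach is approached as far as the arm can. A call with a gripper value outside its range is refused whole. The fingers move at their own pace and stop on an object; "grip_force" is the grip in N (left out, the last holds). Time passes only in rows, so rows that repeat a pose let the fingers close. It gives the time, the measured TCP pose, the force, the opening and the grip force at its end, in the units of the state.
- monitor.read_state(): the state, without advancing time (a new reading comes with each control period).
- vision.camera(name): name is "scene" or "top" or "wrist"; returns a dict with "frame" (400x640x3 uint8, red, green, blue), "intrinsics" (3x3 intrinsics, pixels), "world_to_cam" (4x4, takes a point from world to camera coordinates). Camera axes: x right, y up, looking along -z (the intrinsics and any distortion apply to the point x, -y, -z); pixel columns grow to the right and rows downward; lengths in mm; the calibration is good to about 2 mm. The wrist camera is an equidistant fisheye: a pixel r from the principal point sees the ray r / f radians off the axis. A picture is of the moment at which its call begins. There is no depth.
- ctrl.close_job(): hands the job in; it is judged then, once.
Trained networks look in a picture, given as the dict that the camera call returned (one of the last four; its "shot" number tells which), for a name from the list of things; names that differ only in an ending like _2 or _b are one class to them, and where a whole thing is asked for, a point or a joint stands for the part that bears it (a point fixed in the world has none). Each returns a list of dicts, best first, with "score" (0 to 1); they miss things now and then, are a little off and sometimes report something else, mostly with a low value. They report only what shows in the picture. A call takes as long as a camera call.
- nets.recognise(target, picture): "extent" ([left, top, right, bottom] in pixels, round what is visible of it).
- nets.regions_of(target, picture): "mask" (400x640 bool, what is visible of it) and "extent" ([left, top, right, bottom] in pixels, round what is visible of it).
The state is a dict: "time": time; "joint_positions": joint angles; "qd": joint speeds; "effort": joint torques, N m; "position": TCP position; "tool_rot": TCP orientation; "wrist_force": force on the tool from outside, world axes, zero at the start; "wrist_torque": the same for the moment, N m; "grip_width": finger opening in mm; "gripper_force": force on a finger pad.
Only numpy, scipy, OpenCV 4.12 (cv2) and the standard library are available. Lean on these libraries where they do the work, as an engineer would, in place of code of your own. Each camera call takes 0.05 s, during which the arm holds its last target. There are 200 camera calls.

### The job

The lathe is stopped and the leg between its centres has just been sanded: feel it for ridges by stroking your closed fingertips lightly along the top of its long taper, in touch all the way, from the thin foot end at the tailstock up to the raised bead. Do not pinch the leg, turn it or press hard, and leave the tool rest and the loose things where they are. Finish with your fingertips still resting lightly on the taper right beside the bead: the program ends while they hold that touch.

Things in the scene. Friction and masses are not known exactly. Their poses are not given: they have to be found in the camera images.
- leg: turned wooden leg held level between the lathe's centres, 345 mm long; turns on its axis against 0.1 N m friction. Origin on its axis at the thin foot end (tailstock side); y runs along the axis to the headstock. Along y: 0-6 mm chamfered foot; 6-236 mm the straight taper, radius growing evenly from 12.5 to 18 mm; 236-255 mm bead, radius 22 mm; narrow neck; 267-345 mm square block 46 x 46 mm
- leg_bead (a point): point on the leg's axis where the taper ends and the bead (raised ring) begins, 236 mm from the origin of leg. The wood is hard: a fingertip a millimetre too low presses with about 10 N or more
- leg_corner (a point): point on an edge of the leg's square block, 32.5 mm from the leg's axis; it moves when the leg is turned
- lathe: bench lathe, fixed: grey-cream castings, 0.92 m long along its y. Origin on the bench under the bed; x away from the robot, y to the headstock, z up. Leg axis at x = 0, z = 205 mm, foot at y = -120 mm. Bed top z = 100 mm. Headstock box y 285 to 470 mm, top z = 273 mm. Tailstock y -325 to -205 mm, top z = 240 mm; handwheel behind it up to z = 275 mm; quill and centre up to the foot 34 mm thick
- rest_end (a point): tailstock-side end of the tool rest, on its top edge: a steel bar 158 mm long, top at z about 204 mm, drawn back 130 mm from the leg towards the robot; the rest turns stiffly on its post (0.6 N m), 75 mm from this point
- gouge: roughing gouge lying on the bench: dark turned wooden handle 245 mm long and 31 mm thick, brass ferrule, round steel blade; 405 mm overall. Origin on the bench under it, 38 mm behind the ferrule; x axis towards the cutting end
- skew: skew chisel lying on the bench: the same handle as the gouge, flat steel blade 22 mm wide; 405 mm overall. Origin and axes as the gouge
- sanding_block: cork sanding block 62 x 105 x 35 mm lying on the lathe bed below the leg. Origin at the centre of its underside
- wax_tin: low round metal wax tin, 83 mm across and 38 mm high, standing on the lathe bed. Origin at the centre of its underside
- calipers: steel outside calipers lying flat on the bench, about 160 x 130 x 20 mm. Origin under the pivot disc; the bowed legs point along its -x
- knockout: knock-out bar lying on the bench: steel rod with brass ends, 265 mm long, 26 mm thick. Origin on the bench under it, x along the rod

How it is judged:
By the outcome, as a careful person would: the job done as asked, in the order asked, and still so for the second after the job is handed in, while the arm keeps its last pose, push and grip.
It also fails if it takes over 58 s, if anything falls off the work surface, if the arm or the gripper's body presses on something with over 40 N, if the wrist force passes 120 N, or if a joint passes its speed limit or range.

## Working session

There is one attempt and no reset: what is moved stays moved. The work goes in short steps, Python scripts to look and compute and a tool call to move; the robot and the scene stay as the last step left them, time stands still between calls to the robot, and variables do not carry over. Pictures are saved under pics/ and viewed, at most 10 in all, crops included, and the job is handed in when it is done.

Besides the shell and the picture viewer there is one more tool, called after "Call:" as name(argument=value, ...) on one line, values as JSON. play_rows: Moves the arm, as the interface text tells. Its arguments: {"type":"object","properties":{"steps":{"type":"array","items":{"type":"number"}},"grip_force":{"type":"number"}},"required":["steps"]}

```bash
mkdir -p pics
python3 - <<'E'
from cell import monitor, vision, nets
import cv2, pickle
s=monitor.read_state(); print({k:s[k] for k in('time','position','tool_rot','wrist_force','grip_width')})
out={}
for n in('scene','top'):
    p=vision.camera(n); out[n]={k:p[k] for k in('frame','intrinsics','world_to_cam')}
    cv2.imwrite(f'pics/{n}0.png',p['frame'][:,:,::-1])
    for t in('leg','lathe','leg_bead'):
        r=nets.recognise(t,p); print(n,t,[(round(float(q['score']),2),[int(v) for v in q['extent']]) for q in r[:2]])
    print(p['intrinsics'],p['world_to_cam'])
pickle.dump(out,open('p0.pkl','wb'))
E
```

```text
{'time': 0.0, 'position': array([229.56993678, 580.48591573, 248.67977504]), 'tool_rot': array([-3.13923968e+00, -2.99828545e-04,  2.76477389e+00]), 'wrist_force': array([0.18947288, 0.86608277, 0.73674396]), 'grip_width': 85.40229388285809}
scene leg [(0.83, [246, 179, 367, 224])]
scene lathe [(0.71, [150, 141, 477, 309])]
scene leg_bead [(0.77, [249, 179, 370, 224]), (0.37, [244, 191, 286, 221])]
[[437.24546044   0.         313.46279713]
 [  0.         437.24546044 202.37853107]
 [  0.           0.           1.        ]] [[-5.22361688e-01  8.52593681e-01 -1.49091129e-02  2.49873716e+02]
 [-6.84295931e-01 -4.08689586e-01  6.03913820e-01  2.67818559e+02]
 [ 5.08799907e-01  3.25663688e-01  7.96910168e-01 -1.66901913e+03]
 [ 0.00000000e+00  0.00000000e+00  0.00000000e+00  1.00000000e+00]]
top leg [(0.57, [248, 165, 398, 205])]
top lathe [(0.94, [126, 118, 528, 250])]
top leg_bead [(0.56, [250, 163, 394, 205])]
[[392.05643258   0.         322.59973244]
 [  0.         392.05643258 196.63901618]
 [  0.           0.           1.        ]] [[ 2.52608607e-02 -9.99597757e-01 -1.28923535e-02  1.51218667e+01]
 [ 9.94223354e-01  2.37751287e-02  1.04664541e-01 -5.26839184e+02]
 [-1.04315923e-01 -1.54617953e-02  9.94424015e-01 -1.08928594e+03]
 [ 0.00000000e+00  0.00000000e+00  0.00000000e+00  1.00000000e+00]]
```

Run:
```python
import cv2
a=cv2.imread('pics/top0.png')[100:270,110:550]; cv2.imwrite('pics/top0c.png',cv2.resize(a,(800,309),interpolation=cv2.INTER_CUBIC))
a=cv2.imread('pics/scene0.png')[120:330,140:490]; cv2.imwrite('pics/scene0c.png',cv2.resize(a,(800,480),interpolation=cv2.INTER_CUBIC))
```

```text
(no output)
```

View pics/top0c.png

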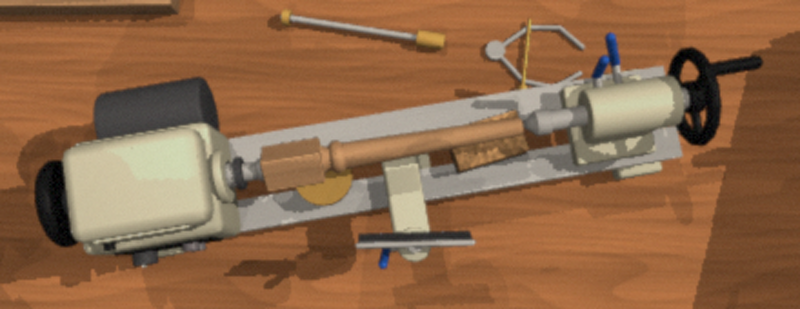

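View pics/scene0c.png

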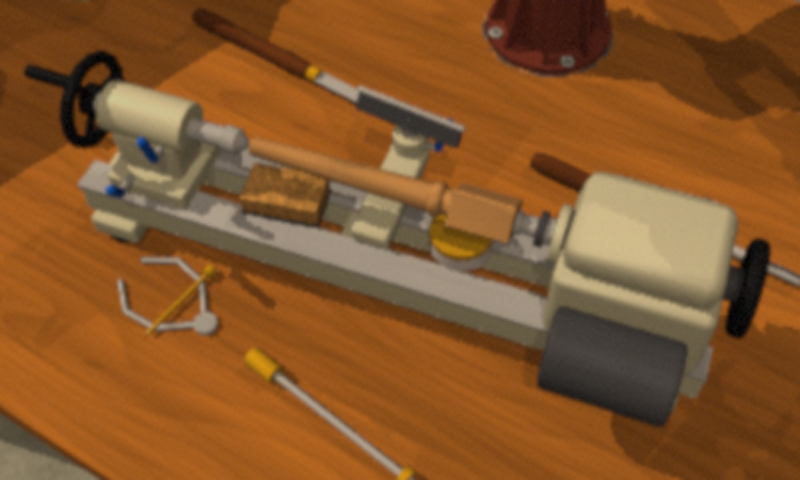

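The top view shows the leg's foot at about pixel (399,169) and the bead start at (300,185). The scene view has the foot at (248,183) and the bead start at (328,204). The sanding block and wax tin are under the leg, and the tool rest is on the robot side.

```bash
cat > h.py <<'E'
import numpy as np
from scipy.spatial.transform import Rotation as R
def proj(P,K,W,fish=False):
    c=np.c_[P,np.ones(len(P))]@W.T; v=np.c_[c[:,0],-c[:,1],-c[:,2]]
    if fish:
        r=np.hypot(v[:,0],v[:,1]); th=np.arctan2(r,v[:,2]); n=v[:,:2]/np.maximum(r,1e-9)[:,None]*th[:,None]
    else: n=v[:,:2]/v[:,2:]
    return n*[K[0,0],K[1,1]]+[K[0,2],K[1,2]]
def legpts(p,ys,z=205.,dr=0,dz=0):  # p=(x,y of foot,yaw of leg y axis direction)
    u=np.array([np.cos(p[2]),np.sin(p[2])]); n=np.array([-u[1],u[0]])
    return np.array([[*(np.array(p[:2])+u*y+n*dr),z+dz] for y in ys])
E
python3 - <<'E'
from h import *; import pickle
from scipy.optimize import least_squares
o=pickle.load(open('p0.pkl','rb'))
obs={'top':np.array([[399.3,169.3],[299.8,185.3],[254,190.8]]),'scene':np.array([[248,182.6],[328,204],[367.5,214.5]])}
ys=[0,236,345]
def f(p): return np.concatenate([(proj(legpts(p,ys,p[3]),o[n]['intrinsics'],o[n]['world_to_cam'])-obs[n]).ravel() for n in obs])
s=least_squares(f,[500,-200,1.6,205]); print(s.x,f(s.x).round(1))
s=least_squares(lambda p:f([*p,205]),[500,-200,1.6]); print(s.x,f([*s.x,205]).round(1)); p=s.x
print(legpts(p,[0,15,120,225,236,345]).round(1))
E
```

```text
[ 578.66924304 -150.60065215    1.75937594  211.04955735] [-2.4 -0.7 -0.3 -0.6  0.4  1.3  1.4 -1.4 -1.2 -0.3 -2.5  0.3]
[ 578.13962551 -151.19087462    1.76026555] [-2.6 -0.   0.1  0.   1.1  2.   1.6 -0.3 -1.2  0.7 -2.8  1.3]
[[ 578.1 -151.2  205. ]
 [ 575.3 -136.5  205. ]
 [ 555.5  -33.3  205. ]
 [ 535.8   69.8  205. ]
 [ 533.7   80.6  205. ]
 [ 513.2  187.6  205. ]]
```

```bash
cat >> h.py <<'E'
LEG=[578.14,-151.19,1.7603]
def delta(target,rpy,s):
    Rc=R.from_euler('xyz',s['tool_rot']); Rt=R.from_euler('xyz',rpy)
    return Rc.inv().apply(np.array(target)-s['position']).round(1), (Rc.inv()*Rt).as_rotvec().round(3)
E
python3 - <<'E'
from h import *; from cell import monitor
s=monitor.read_state(); t=legpts(LEG,[40],400)[0]; yaw=LEG[2]+np.pi/2
print(t,delta(t,[np.pi,0,yaw],s))
E
```

```text
[ 570.60514093 -111.906086    400.        ] (array([-571.8, -519.1, -150.1]), array([-0.   , -0.   , -0.566]))
```

Call:
play_rows(steps=[0,0,-50,0,0,0,255,0,0,-100,0,0,0,255,0,0,-150,0,0,0,255,-572,-519,-150,0,0,-0.566,255,-572,-519,-150,0,0,-0.566,255,-572,-519,-150,0,0,-0.566,255,-572,-519,-150,0,0,-0.566,255,-572,-519,-150,0,0,-0.566,255,-572,-519,-150,0,0,-0.566,255,-572,-519,-150,0,0,-0.566,255,-572,-519,-150,0,0,-0.566,255,-572,-519,-150,0,0,-0.566,255], grip_force=20)

```text
time: 1.6
position: [427.3, 179.2, 400.4]
tool_rot: [3.141, 0.001, -2.952]
wrist_force: [0.6, 0.9, -0.1]
grip_width: -0.0
gripper_force: 0.0
```

Run:
```python
from h import *; from cell import monitor
s=monitor.read_state(); t=legpts(LEG,[40],400)[0]; yaw=LEG[2]+np.pi/2
print(s['position'],s['tool_rot'],delta(t,[np.pi,0,yaw],s))
```

```text
[427.28454661 179.1724762  400.43712467] [ 3.14141620e+00  1.33105318e-03 -2.95212583e+00] (array([ -85.9, -312.9,    0.5]), array([ 0.   ,  0.001, -0.   ]))
```

Call:
play_rows(steps=[-86,-313,0,0,0,0,255,-86,-313,0,0,0,0,255,-86,-313,0,0,0,0,255,-86,-313,0,0,0,0,255,-86,-313,0,0,0,0,255,-86,-313,0,0,0,0,255,-86,-313,0,0,0,0,255,-86,-313,0,0,0,0,255,-86,-313,0,0,0,0,255,-86,-313,0,0,0,0,255])

```text
time: 2.6
position: [569.9, -109.2, 400.2]
tool_rot: [3.141, 0.0, -2.951]
wrist_force: [0.7, 0.3, 0.5]
grip_width: 0.3
gripper_force: 0.0
```

Run:
```python
from h import *; from cell import monitor,vision
import cv2,pickle
s=monitor.read_state(); print(s['time'],s['position'],s['tool_rot'],s['wrist_force'])
p=vision.camera('wrist'); pickle.dump({k:p[k] for k in('frame','intrinsics','world_to_cam')},open('w1.pkl','wb'))
f=p['frame'].copy(); print(p['intrinsics'])
g=cv2.cvtColor(f,cv2.COLOR_RGB2BGR)
for d,col in((-1,(0,255,0)),(1,(255,0,0))):
    q=np.array([proj(legpts(LEG,[y],205,dr=d*(12.5+5.5*(y-6)/230)),p['intrinsics'],p['world_to_cam'],True)[0] for y in range(0,237,2)])
    cv2.polylines(g,[np.int32(q*16)],False,col,1,shift=4)
cv2.imwrite('pics/w1.png',g)
```

```text
2.6 [ 569.89861674 -109.18638515  400.18563177] [ 3.14109752e+00  6.78527308e-05 -2.95138529e+00] [0.70805621 0.25340278 0.48738796]
[[309.70691629   0.         326.18127016]
 [  0.         309.70691629 197.03154247]
 [  0.           0.           1.        ]]
```

View pics/w1.png

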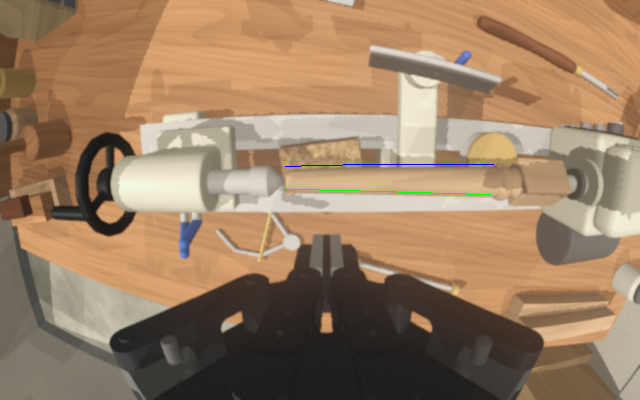

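The wrist view shows the whole leg: the foot is at about (285,179) and the bead at about (487–510,182). The model overlay lies a pixel or two too high, so I'll zoom in on the clean image to refine it.

Run:
```python
import pickle,cv2,numpy as np
f=pickle.load(open('w1.pkl','rb'))['frame'][:,:,::-1]
c=cv2.resize(f[150:214,265:525],(780,192),interpolation=cv2.INTER_CUBIC)
b=cv2.resize(f[150:214,470:530],(480,512)[:2],interpolation=cv2.INTER_CUBIC)[:400]
o=np.zeros((600,800,3),np.uint8); o[:192,:780]=c; o[195:595,:480]=b; cv2.imwrite('pics/w1c.png',o)
```

```text
(no output)
```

View pics/w1c.png

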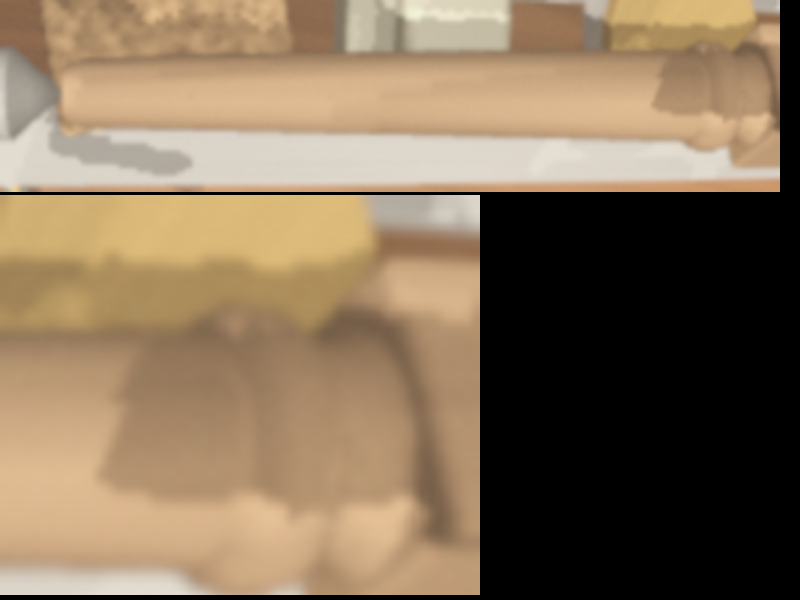

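The foot edge is at column 285 and the bead starts at about column 494. The taper edges are at rows 171 and 193.7 (column 298) and rows 167.3 and 196 (column 478).

Run:
```python
from h import *; import pickle
from scipy.optimize import least_squares
w=pickle.load(open('w1.pkl','rb')); K,W=w['intrinsics'],w['world_to_cam']
C=-W[:3,:3].T@W[:3,3]; print('cam',C)
rad=lambda y:12.5+5.5*(y-6)/230
def sil(p,y):
    a=legpts(p,[y])[0]; n=legpts(p,[y],dr=1)[0]-a; d=C-a; e=np.array([d@n,d[2]]); L=np.hypot(*e); th=np.arctan2(e[1],e[0]); al=np.arccos(rad(y)/L)
    return [a+rad(y)*(np.cos(t)*n+np.array([0,0,np.sin(t)])) for t in (th-al,th+al)]
obs=[(298.3,171,193.7),(478.3,167.3,196)]
def f(p):
    r=[]
    for c,t,b in obs:
        ys=np.arange(0,240,4); A=np.array([sil(p,y) for y in ys])
        v=sorted(np.interp(c,q[:,0],q[:,1]) for q in (proj(A[:,0],K,W,True),proj(A[:,1],K,W,True)))
        r+=[v[0]-t,v[1]-b]
    r.append(proj(legpts(p,[0]),K,W,True)[0,0]-285); 
    r.append(proj(np.array(sil(p,236)),K,W,True)[:,0].mean()-494.3); return np.array(r)
print(f(LEG).round(1)); s=least_squares(f,LEG,x_scale=[1,1,.01],diff_step=1e-5); print(s.x,f(s.x).round(1))
p=s.x; print(legpts(p,[0,236]),legpts(LEG,[0,236]))
```

```text
cam [ 503.10312807 -121.91420846  524.35107789]
[-5.6 -4.3 -3.5 -1.6  0.4 -2.6]
[ 583.29875626 -149.00085288    1.77226061] [-0.6  0.6 -1.   0.8  1.6 -2.1]
[[ 583.29875626 -149.00085288  205.        ]
 [ 536.07416127   82.22595705  205.        ]] [[ 578.14       -151.19        205.        ]
 [ 533.68433149   80.58509257  205.        ]]
```

```bash
cat >> h.py <<'E'
LEG=[582.6,-149.3,1.7715]
def goal(y,gap):
    c=np.arctan(5.5/230); u=np.array([np.cos(LEG[2]),np.sin(LEG[2]),0]); n=np.array([0,0,np.cos(c)])-u*np.sin(c)
    z=-n; ty=np.cross(z,np.cross(u,z)); ty/=np.linalg.norm(ty); tx=np.cross(ty,z)
    a=legpts(LEG,[y])[0]+[0,0,12.5+5.5*(y-6)/230]
    return a+n*(19+gap), R.from_matrix(np.c_[tx,ty,z]).as_euler('xyz')
E
python3 - <<'E'
from h import *; from cell import monitor
s=monitor.read_state(); t,r=goal(14,15); print(s['position'],t,r,delta(t,r,s))
E
```

```text
[ 569.90668864 -108.93605475  400.35501501] [ 579.97101616 -136.37752366  251.68158734] [ 3.11768417  0.         -2.94088898] (array([ -4.6, -28.9, 148.7]), array([-0.024,  0.   , -0.01 ]))
```

Call:
play_rows(steps=[-4.6,-28.9,50,-0.024,0,-0.01,255,-4.6,-28.9,90,-0.024,0,-0.01,255,-4.6,-28.9,125,-0.024,0,-0.01,255,-4.6,-28.9,140,-0.024,0,-0.01,255,-4.6,-28.9,148.7,-0.024,0,-0.01,255,-4.6,-28.9,148.7,-0.024,0,-0.01,255,-4.6,-28.9,148.7,-0.024,0,-0.01,255,-4.6,-28.9,148.7,-0.024,0,-0.01,255,-4.6,-28.9,148.7,-0.024,0,-0.01,255])

```text
time: 3.55
position: [581.2, -138.1, 253.4]
tool_rot: [3.119, 0.003, -2.942]
wrist_force: [-0.7, 0.5, 0.1]
grip_width: 0.1
gripper_force: 0.0
```

Run:
```python
from h import *; from cell import monitor,vision
import cv2
s=monitor.read_state(); t,r=goal(14,15); print(s['time'],s['position'],s['wrist_force'],delta(t,r,s))
p=vision.camera('wrist'); g=cv2.cvtColor(p['frame'],cv2.COLOR_RGB2BGR)
tip=s['position']+R.from_euler('xyz',s['tool_rot']).apply([0,0,19])
q=proj(np.array([tip]),p['intrinsics'],p['world_to_cam'],True)[0]; print(q)
for y in(0,14,236):
    e=proj(legpts(LEG,[y]),p['intrinsics'],p['world_to_cam'],True)[0]; print(y,e); cv2.circle(g,tuple(int(v) for v in e),1,(0,255,0),-1)
cv2.circle(g,tuple(int(v) for v in q),1,(0,0,255),-1)
cv2.imwrite('pics/w2.png',cv2.resize(g[60:360,220:620],(800,600),interpolation=cv2.INTER_CUBIC))
```

```text
3.55 [ 581.16914699 -138.05775964  253.41441308] [-0.73882769  0.48894474  0.06038845] (array([0.8, 1.8, 1.8]), array([-0.002,  0.003, -0.001]))
[325.62251266 249.51589086]
0 [304.96407375 227.03538773]
14 [328.41235419 226.86555336]
236 [594.79016575 216.5314021 ]
```

View pics/w2.png

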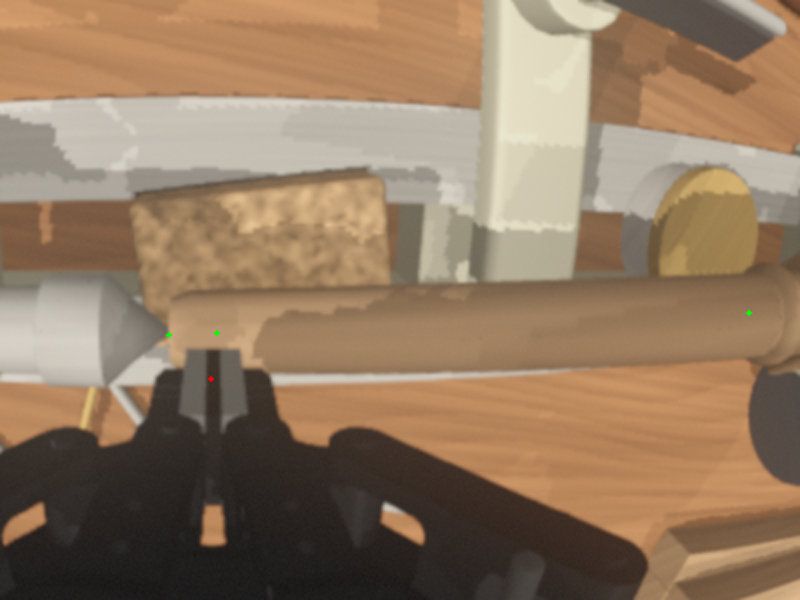

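The closed fingertips are above the foot section at about crop pixel (213,360). The foot edge is at column 170 and the bead starts at about columns 752–770. Now I'll descend gently.

Call:
play_rows(steps=[0,0,4,0,0,0,255,0,0,8,0,0,0,255,0,0,10,0,0,0,255,0,0,11,0,0,0,255,0,0,11,0,0,0,255,0,0,11,0,0,0,255])

```text
time: 4.2
position: [580.2, -137.5, 240.3]
tool_rot: [3.118, 0.0, -2.942]
wrist_force: [0.2, 0.1, -0.5]
grip_width: 0.2
gripper_force: 0.0
```

```bash
cat >> h.py <<'E'
def avg(n=6):
    from cell import monitor,vision
    F=[];P=[];T=[]
    for i in range(n):
        vision.camera('top'); s=monitor.read_state(); F.append(s['wrist_force']);P.append(s['position']);T.append(s['wrist_torque'])
    F=np.array(F);P=np.array(P);m=P.mean(0); u=legpts(LEG,[1])[0][:2]-LEG[:2]
    d=m[:2]+.024*19*u-LEG[:2]; print('t',round(s['time'],2),'F',F.mean(0).round(2),'sd',F.std(0).round(2),'T',np.mean(T,0).round(3),'pos',m.round(1),P.std(0).round(2),'along',(d@u).round(1),'lat',(d@[-u[1],u[0]]).round(1))
E
python3 -c "from h import *; avg()"
```

```text
t 4.5 F [ 0.31 -0.29 -0.26] sd [0.27 0.2  0.36] T [-0.034  0.002  0.009] pos [ 580.2 -137.5  240.5] [0.02 0.01 0.04] along 12.5 lat -0.0
```

Call:
play_rows(steps=[0,0,1,0,0,0,255,0,0,2,0,0,0,255,0,0,2.6,0,0,0,255,0,0,3,0,0,0,255,0,0,3,0,0,0,255])

```text
time: 5.0
position: [580.0, -137.4, 237.2]
tool_rot: [3.117, -0.0, -2.942]
wrist_force: [-0.3, -1.1, 0.2]
grip_width: 0.1
gripper_force: 0.0
```

Call:
play_rows(steps=[0,0,0.15,0,0,0,255,0,0,0.3,0,0,0,255,0,0,0.3,0,0,0,255])

```text
time: 5.3
position: [580.1, -137.4, 237.1]
tool_rot: [3.118, 0.0, -2.942]
wrist_force: [0.5, 0.8, -0.8]
grip_width: 0.4
gripper_force: 0.0
```

Call:
play_rows(steps=[0,0,0.15,0,0,0,255,0,0,0.3,0,0,0,255,0,0,0.3,0,0,0,255])

```text
time: 5.6
position: [580.1, -137.4, 236.7]
tool_rot: [3.118, 0.0, -2.942]
wrist_force: [0.9, -0.6, -1.4]
grip_width: -0.0
gripper_force: 0.0
```

Call:
play_rows(steps=[0,0,0.15,0,0,0,255,0,0,0.3,0,0,0,255,0,0,0.3,0,0,0,255])

```text
time: 5.9
position: [580.1, -137.4, 236.5]
tool_rot: [3.118, 0.0, -2.942]
wrist_force: [-0.1, -0.7, -0.7]
grip_width: -0.0
gripper_force: 0.0
```

```bash
python3 -c "from h import *; avg(4)"
```

```text
t 6.1 F [ 0.43 -0.28  0.13] sd [0.7  0.18 0.16] T [-0.     0.01   0.012] pos [ 580.1 -137.4  236.5] [0.01 0.01 0.02] along 12.6 lat 0.1
```

Call:
play_rows(steps=[0,0,0.15,0,0,0,255,0,0,0.3,0,0,0,255,0,0,0.3,0,0,0,255])

```text
time: 6.4
position: [580.2, -137.4, 236.4]
tool_rot: [3.118, 0.0, -2.942]
wrist_force: [-0.5, -0.2, 1.5]
grip_width: -0.1
gripper_force: 0.7
```

```bash
python3 -c "from h import *; avg(4)"
```

```text
t 6.6 F [-0.52  0.43  1.8 ] sd [0.34 0.31 0.39] T [-0.001  0.108 -0.011] pos [ 580.1 -137.4  236.4] [0.01 0.01 0.01] along 12.6 lat 0.0
```

Call:
play_rows(steps=[0,0,0.15,0,0,0,255,0,1,0.15,0,0,0,255,0,2.5,0.15,0,0,0,255,0,4.5,0.15,0,0,0,255,0,6.5,0.15,0,0,0,255,0,8.5,0.15,0,0,0,255,0,10.5,0.15,0,0,0,255,0,12.5,0.15,0,0,0,255,0,14.5,0.15,0,0,0,255,0,16,0.15,0,0,0,255,0,16,0.15,0,0,0,255])

```text
time: 7.7
position: [577.1, -121.6, 236.7]
tool_rot: [3.118, 0.001, -2.942]
wrist_force: [0.6, -2.6, 3.7]
grip_width: -0.2
gripper_force: 2.0
```

```bash
python3 -c "from h import *; avg(4)"
```

```text
t 7.9 F [ 0.61 -1.68  4.44] sd [0.15 0.39 0.37] T [-0.347 -0.061 -0.01 ] pos [ 577.1 -121.6  236.7] [0.02 0.01 0.02] along 28.7 lat -0.1
```

Call:
play_rows(steps=[0,2,-0.03,0,0,0,255,0,4,-0.06,0,0,0,255,0,6.5,-0.08,0,0,0,255,0,9,-0.08,0,0,0,255,0,11.5,-0.08,0,0,0,255,0,14,-0.08,0,0,0,255,0,16.5,-0.08,0,0,0,255,0,19,-0.08,0,0,0,255,0,21.5,-0.08,0,0,0,255,0,24,-0.08,0,0,0,255,0,26.5,-0.08,0,0,0,255,0,29,-0.08,0,0,0,255])

```text
time: 9.1
position: [571.3, -93.2, 237.3]
tool_rot: [3.118, 0.0, -2.942]
wrist_force: [1.5, -4.3, 4.8]
grip_width: 0.0
gripper_force: 2.6
```

```bash
python3 -c "from h import *; avg(3)"
```

```text
t 9.25 F [ 1.19 -3.52  5.09] sd [0.32 0.53 0.57] T [-0.594 -0.093  0.001] pos [571.2 -92.9 237.3] [0.01 0.01 0.02] along 58.0 lat -0.1
```

Call:
play_rows(steps=[0,2,-0.08,0,0,0,255,0,4,-0.14,0,0,0,255,0,6.5,-0.18,0,0,0,255,0,9,-0.2,0,0,0,255,0,11.5,-0.21,0,0,0,255,0,14,-0.22,0,0,0,255,0,16.5,-0.22,0,0,0,255,0,19,-0.23,0,0,0,255,0,21.5,-0.24,0,0,0,255,0,24,-0.24,0,0,0,255,0,26.5,-0.25,0,0,0,255,0,29,-0.25,0,0,0,255])

```text
time: 10.45
position: [565.4, -64.6, 238.1]
tool_rot: [3.117, 0.0, -2.942]
wrist_force: [0.7, -3.9, 4.5]
grip_width: 0.1
gripper_force: 2.4
```

```bash
python3 -c "from h import *; avg(3)"
```

```text
t 10.6 F [ 0.68 -3.    4.59] sd [0.5  0.16 0.43] T [-0.477 -0.084 -0.004] pos [565.3 -64.3 238.1] [0.01 0.01 0.  ] along 87.2 lat 0.0
```

Call:
play_rows(steps=[0,2,-0.05,0,0,0,255,0,4,-0.1,0,0,0,255,0,6.5,-0.13,0,0,0,255,0,9,-0.15,0,0,0,255,0,11.5,-0.16,0,0,0,255,0,14,-0.17,0,0,0,255,0,16.5,-0.18,0,0,0,255,0,19,-0.19,0,0,0,255,0,21.5,-0.2,0,0,0,255,0,24,-0.21,0,0,0,255,0,26.5,-0.22,0,0,0,255,0,29,-0.22,0,0,0,255])

```text
time: 11.8
position: [559.5, -36.1, 238.8]
tool_rot: [3.117, -0.0, -2.942]
wrist_force: [0.3, -2.7, 2.3]
grip_width: 0.1
gripper_force: 1.3
```

```bash
python3 -c "from h import *; avg(3)"
```

```text
t 11.95 F [-0.33 -1.12  2.89] sd [0.26 0.4  0.42] T [-0.174 -0.02  -0.018] pos [559.4 -35.8 238.8] [0.   0.04 0.01] along 116.3 lat 0.1
```

Call:
play_rows(steps=[0,2,0,0,0,0,255,0,4,0,0,0,0,255,0,6.5,0,0,0,0,255,0,9,0,0,0,0,255,0,11.5,-0.01,0,0,0,255,0,14,-0.02,0,0,0,255,0,16.5,-0.02,0,0,0,255,0,19,-0.03,0,0,0,255,0,21.5,-0.03,0,0,0,255,0,24,-0.04,0,0,0,255,0,26.5,-0.05,0,0,0,255,0,29,-0.05,0,0,0,255])

```text
time: 13.15
position: [553.8, -7.7, 239.6]
tool_rot: [3.117, -0.0, -2.942]
wrist_force: [-0.3, -1.0, -0.2]
grip_width: 0.0
gripper_force: 0.2
```

```bash
python3 -c "from h import *; avg(3)"
```

```text
t 13.3 F [ 0.17 -0.34  0.07] sd [0.06 0.06 0.43] T [ 0.015  0.022 -0.003] pos [553.7  -7.5 239.6] [0.03 0.09 0.  ] along 145.2 lat -0.0
```

Contact faded at the end of that segment. I'll lift clear, go back to the foot, and repeat the whole stroke with a corrected height profile.

Call:
play_rows(steps=[0,0,-4,0,0,0,255,0,-20,-6,0,0,0,255,0,-60,-6,0,0,0,255,0,-100,-6,0,0,0,255,0,-125,-6,0,0,0,255,0,-132,-6,0,0,0,255,0,-132,-4,0,0,0,255,0,-132,-2,0,0,0,255,0,-132,-1,0,0,0,255,0,-132,-0.3,0,0,0,255,0,-132,0.1,0,0,0,255,0,-132,0.3,0,0,0,255])

```text
time: 14.5
position: [580.1, -136.7, 236.4]
tool_rot: [3.117, 0.0, -2.942]
wrist_force: [-0.4, -0.3, -0.1]
grip_width: -0.4
gripper_force: 0.2
```

Call:
play_rows(steps=[0,0,0.1,0,0,0,255,0,0,0.2,0,0,0,255,0,0,0.25,0,0,0,255])

```text
time: 14.8
position: [580.2, -137.2, 236.4]
tool_rot: [3.117, 0.001, -2.942]
wrist_force: [-0.8, 1.7, 1.9]
grip_width: -0.0
gripper_force: 0.9
```

```bash
python3 -c "from h import *; avg(4)"
```

```text
t 15.0 F [-0.69  1.69  1.7 ] sd [0.28 0.35 0.46] T [ 0.276  0.071 -0.006] pos [ 580.2 -137.2  236.4] [0.01 0.03 0.01] along 12.8 lat -0.1
```

Call:
play_rows(steps=[0,0.5,0.1,0,0,0,255,0,1.5,0.15,0,0,0,255,0,3.5,0.15,0,0,0,255,0,5.5,0.15,0,0,0,255,0,8,0.15,0,0,0,255,0,10.5,0.14,0,0,0,255,0,13,0.13,0,0,0,255,0,15.5,0.12,0,0,0,255,0,18,0.11,0,0,0,255,0,20,0.1,0,0,0,255])

```text
time: 16.0
position: [576.4, -117.8, 236.8]
tool_rot: [3.118, 0.001, -2.942]
wrist_force: [0.9, -3.5, 4.5]
grip_width: 0.1
gripper_force: 2.1
```

Call:
play_rows(steps=[0,2,-0.01,0,0,0,255,0,4,-0.02,0,0,0,255,0,6,-0.03,0,0,0,255,0,8,-0.04,0,0,0,255,0,10,-0.05,0,0,0,255,0,12,-0.06,0,0,0,255,0,14,-0.07,0,0,0,255,0,16,-0.08,0,0,0,255,0,18,-0.09,0,0,0,255,0,20,-0.1,0,0,0,255])

```text
time: 17.0
position: [572.3, -98.2, 237.2]
tool_rot: [3.118, 0.0, -2.942]
wrist_force: [0.8, -4.2, 5.0]
grip_width: 0.0
gripper_force: 2.6
```

Call:
play_rows(steps=[0,2,-0.03,0,0,0,255,0,4,-0.06,0,0,0,255,0,6,-0.08,0,0,0,255,0,8,-0.1,0,0,0,255,0,10,-0.11,0,0,0,255,0,12,-0.12,0,0,0,255,0,14,-0.13,0,0,0,255,0,16,-0.14,0,0,0,255,0,18,-0.15,0,0,0,255,0,20,-0.16,0,0,0,255])

```text
time: 18.0
position: [568.2, -78.5, 237.7]
tool_rot: [3.118, 0.0, -2.942]
wrist_force: [1.0, -4.0, 4.0]
grip_width: 0.1
gripper_force: 2.6
```

Call:
play_rows(steps=[0,2,-0.01,0,0,0,255,0,4,-0.02,0,0,0,255,0,6,-0.03,0,0,0,255,0,8,-0.04,0,0,0,255,0,10,-0.05,0,0,0,255,0,12,-0.06,0,0,0,255,0,14,-0.07,0,0,0,255,0,16,-0.08,0,0,0,255,0,18,-0.09,0,0,0,255,0,20,-0.1,0,0,0,255])

```text
time: 19.0
position: [564.2, -58.8, 238.2]
tool_rot: [3.117, -0.0, -2.942]
wrist_force: [1.1, -2.6, 4.5]
grip_width: -0.1
gripper_force: 2.5
```

Call:
play_rows(steps=[0,2,0,0,0,0,255,0,4,-0.01,0,0,0,255,0,6,-0.01,0,0,0,255,0,8,-0.02,0,0,0,255,0,10,-0.02,0,0,0,255,0,12,-0.03,0,0,0,255,0,14,-0.03,0,0,0,255,0,16,-0.04,0,0,0,255,0,18,-0.04,0,0,0,255,0,20,-0.04,0,0,0,255])

```text
time: 20.0
position: [560.2, -39.2, 238.7]
tool_rot: [3.117, -0.0, -2.942]
wrist_force: [1.2, -3.1, 3.7]
grip_width: 0.0
gripper_force: 2.2
```

Call:
play_rows(steps=[0,2,0.01,0,0,0,255,0,4,0.02,0,0,0,255,0,6,0.03,0,0,0,255,0,8,0.04,0,0,0,255,0,10,0.05,0,0,0,255,0,12,0.06,0,0,0,255])

```text
time: 20.6
position: [557.9, -27.5, 238.9]
tool_rot: [3.118, 0.0, -2.942]
wrist_force: [1.0, -4.0, 5.1]
grip_width: 0.1
gripper_force: 2.2
```

Steady. I'll continue in short segments.

Call:
play_rows(steps=[0,2,0.01,0,0,0,255,0,4,0.02,0,0,0,255,0,6,0.03,0,0,0,255,0,8,0.04,0,0,0,255,0,10,0.04,0,0,0,255,0,12,0.05,0,0,0,255])

```text
time: 21.2
position: [555.5, -15.7, 239.2]
tool_rot: [3.118, 0.0, -2.942]
wrist_force: [1.1, -2.9, 5.1]
grip_width: 0.2
gripper_force: 2.2
```

Call:
play_rows(steps=[0,2,0.01,0,0,0,255,0,4,0.02,0,0,0,255,0,6,0.03,0,0,0,255,0,8,0.04,0,0,0,255,0,10,0.04,0,0,0,255,0,12,0.05,0,0,0,255])

```text
time: 21.8
position: [553.2, -4.0, 239.5]
tool_rot: [3.118, 0.0, -2.942]
wrist_force: [0.0, -5.2, 4.4]
grip_width: 0.1
gripper_force: 2.4
```

Call:
play_rows(steps=[0,2,0,0,0,0,255,0,4,0.01,0,0,0,255,0,6,0.01,0,0,0,255,0,8,0.02,0,0,0,255,0,10,0.02,0,0,0,255,0,12,0.03,0,0,0,255])

```text
time: 22.4
position: [550.8, 7.7, 239.8]
tool_rot: [3.118, 0.0, -2.942]
wrist_force: [1.0, -3.9, 5.0]
grip_width: 0.2
gripper_force: 2.6
```

Call:
play_rows(steps=[0,2,0,0,0,0,255,0,4,0.01,0,0,0,255,0,6,0.01,0,0,0,255,0,8,0.02,0,0,0,255,0,10,0.02,0,0,0,255,0,12,0.03,0,0,0,255])

```text
time: 23.0
position: [548.5, 19.5, 240.0]
tool_rot: [3.118, 0.0, -2.942]
wrist_force: [1.3, -4.0, 4.9]
grip_width: 0.2
gripper_force: 2.6
```

Call:
play_rows(steps=[0,2,0,0,0,0,255,0,4,0,0,0,0,255,0,6,0,0,0,0,255,0,8,0,0,0,0,255,0,10,0,0,0,0,255,0,12,0,0,0,0,255])

```text
time: 23.6
position: [546.1, 31.2, 240.3]
tool_rot: [3.118, 0.0, -2.942]
wrist_force: [1.0, -4.1, 6.3]
grip_width: 0.4
gripper_force: 2.6
```

Call:
play_rows(steps=[0,2,0,0,0,0,255,0,4,0,0,0,0,255,0,6,0,0,0,0,255,0,8,0,0,0,0,255,0,10,0,0,0,0,255])

```text
time: 24.1
position: [544.1, 41.0, 240.6]
tool_rot: [3.118, 0.0, -2.942]
wrist_force: [-0.1, -5.2, 4.6]
grip_width: -0.4
gripper_force: 2.6
```

Run:
```python
from h import *; from cell import monitor,vision
import cv2
avg(2)
s=monitor.read_state(); p=vision.camera('wrist'); g=cv2.cvtColor(p['frame'],cv2.COLOR_RGB2BGR)
K,W=p['intrinsics'],p['world_to_cam']
for y in(200,210,220,230,236):
    a=legpts(LEG,[y],205+12.5+5.5*(y-6)/230)[0]; e=proj(np.array([a]),K,W,True)[0]; print(y,e.round(1)); cv2.circle(g,tuple(int(round(v)) for v in e),1,(0,255,0),-1)
cv2.imwrite('pics/w3.png',cv2.resize(g[170:320,270:470],(800,600),interpolation=cv2.INTER_CUBIC))
```

```text
t 24.2 F [ 0.99 -3.3   5.37] sd [0.51 0.32 0.38] T [-0.63  -0.156  0.018] pos [544.   41.3 240.6] [0.   0.01 0.03] along 194.9 lat -0.2
200 [335.7 249.6]
210 [355.3 249.4]
220 [374.7 249.1]
230 [393.7 248.7]
236 [404.9 248.4]
```

View pics/w3.png

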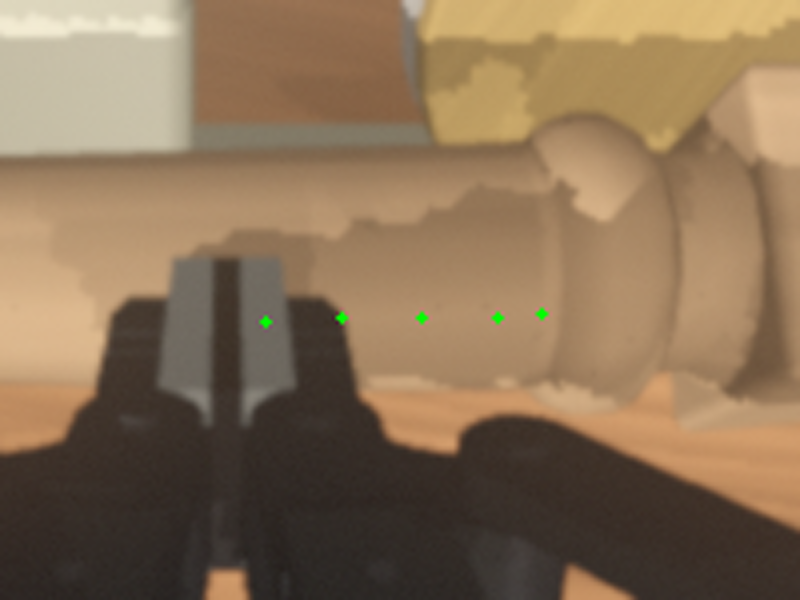

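The closed tips span crop columns 172–282, centred near y≈195 on the leg. The bead starts at about column 555, which is roughly y≈237.5 in my model. I'll carry on with about 22 mm more.

Call:
play_rows(steps=[0,2,-0.01,0,0,0,255,0,4,-0.02,0,0,0,255,0,6,-0.02,0,0,0,255,0,8,-0.03,0,0,0,255,0,10,-0.03,0,0,0,255,0,12,-0.04,0,0,0,255])

```text
time: 24.85
position: [541.7, 52.7, 240.9]
tool_rot: [3.118, -0.0, -2.942]
wrist_force: [0.9, -4.1, 5.4]
grip_width: -0.1
gripper_force: 2.6
```

Call:
play_rows(steps=[0,2,-0.01,0,0,0,255,0,4,-0.01,0,0,0,255,0,6,-0.02,0,0,0,255,0,8,-0.02,0,0,0,255,0,10,-0.03,0,0,0,255,0,12,-0.03,0,0,0,255])

```text
time: 25.45
position: [539.2, 64.5, 241.1]
tool_rot: [3.118, -0.0, -2.942]
wrist_force: [0.5, -5.1, 5.1]
grip_width: 0.3
gripper_force: 2.6
```

Run:
```python
from h import *; from cell import monitor,vision
import cv2
avg(2)
p=vision.camera('wrist'); g=cv2.cvtColor(p['frame'],cv2.COLOR_RGB2BGR)
cv2.imwrite('pics/w4.png',cv2.resize(g[170:320,270:470],(800,600),interpolation=cv2.INTER_CUBIC))
```

```text
t 25.55 F [ 0.01 -3.4   5.31] sd [1.06 0.28 0.06] T [-0.643 -0.143  0.021] pos [539.2  64.8 241.2] [0.01 0.   0.  ] along 218.9 lat -0.1
```

View pics/w4.png

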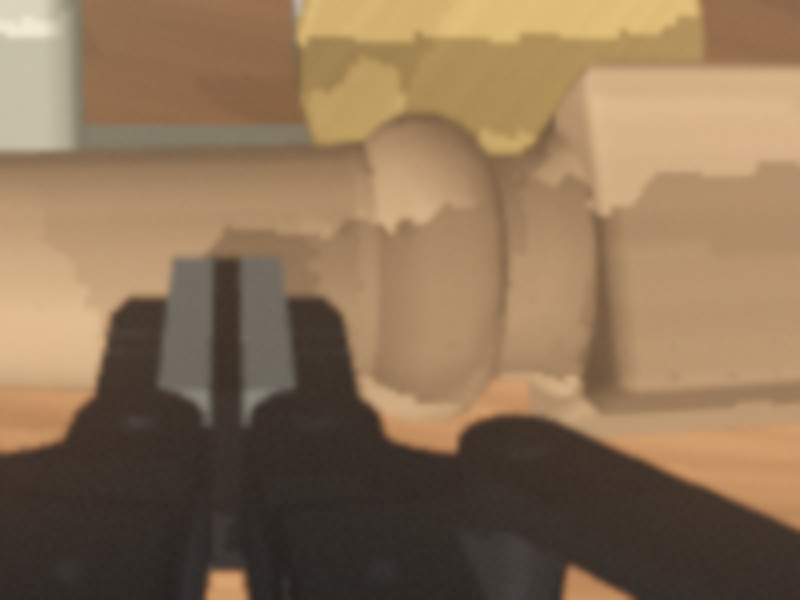

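The tip's leading edge is at column 283 and the bead starts at about column 375, so about 12 mm remains. The dark finger backs end well above the bead's height. I'll move 8 mm more, then settle.

Call:
play_rows(steps=[0,2,-0.02,0,0,0,255,0,4,-0.03,0,0,0,255,0,6,-0.04,0,0,0,255,0,7.5,-0.05,0,0,0,255,0,8.5,-0.05,0,0,0,255,0,8.5,-0.05,0,0,0,255])

```text
time: 26.2
position: [537.4, 73.0, 241.4]
tool_rot: [3.117, -0.0, -2.942]
wrist_force: [-0.3, -3.8, 5.2]
grip_width: 0.2
gripper_force: 2.6
```

Run:
```python
from h import *; from cell import vision
import cv2
avg(3)
p=vision.camera('wrist'); g=cv2.cvtColor(p['frame'],cv2.COLOR_RGB2BGR)
cv2.imwrite('pics/w5.png',cv2.resize(g[170:320,270:470],(800,600),interpolation=cv2.INTER_CUBIC))
```

```text
t 26.35 F [ 0.86 -4.21  5.38] sd [0.52 0.26 0.39] T [-0.617 -0.126 -0.025] pos [537.4  73.  241.4] [0.01 0.01 0.02] along 227.3 lat -0.0
```

View pics/w5.png

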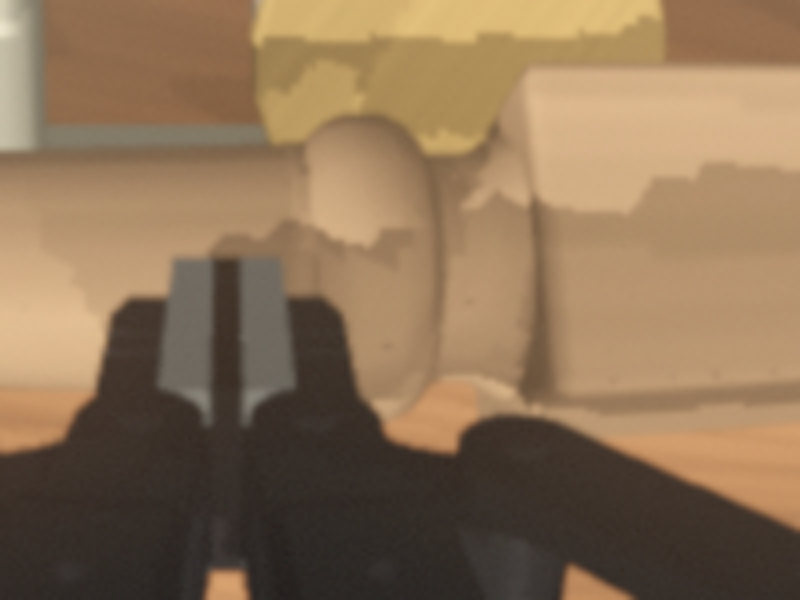

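The tips rest about 4 mm short of the bead (tip edge at column 285, bead at about 315). I'll ease the push slightly and hold.

Call:
play_rows(steps=[0,0,-0.04,0,0,0,255,0,0,-0.08,0,0,0,255,0,0,-0.08,0,0,0,255,0,0,-0.08,0,0,0,255])

```text
time: 26.8
position: [537.5, 73.0, 241.4]
tool_rot: [3.117, -0.0, -2.942]
wrist_force: [0.2, -3.5, 4.9]
grip_width: -0.2
gripper_force: 2.5
```

```bash
python3 -c "from h import *; avg(4)"
```

```text
t 27.0 F [ 0.14 -2.99  5.02] sd [0.37 0.71 0.22] T [-0.507 -0.023  0.008] pos [537.4  73.  241.3] [0.01 0.01 0.02] along 227.3 lat -0.1
```

Light, stable touch beside the bead, so I'm handing in.

```bash
python3 -c "from cell import ctrl; print(ctrl.close_job())"
```

```text
the job is handed in; nothing more can be done
None
```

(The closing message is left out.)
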